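# Weigh suspect run capacitors by hand and sort leaked from sound

## Task

Lift each of the three large capacitor cans just clear of the drip tray to feel its weight: stand those of more than 300 g (sound) fully inside the tray's left bay and the lighter ones (leaked) fully inside its right bay. They may drip, so keep them upright and low all the way: bring them in through the open mouths of the bays, never with the base above the top of the bay walls, 30 mm above the tray floor. Leave the small black can, the contactor and the heat sink where they are, and let go of the cans at the end.

Things in the scene. Friction and masses are not known exactly. Their poses are not given: they have to be found in the camera images.
- tray: fixed sheet steel drip tray, 210 (x) by 250 mm (y). Origin: centre of its underside; x points away from the robot to the two bays, y to the left, z up. Floor top at z = 2 mm, walls 3 mm thick. Near part, x = -102 to 33 mm: open field where the cans stand, rim top at z = 16 mm. Far part, x = 36.5 to 102 mm: two bays side by side, wall tops at z = 32 mm, a dividing wall at y = 0
- left_bay (a point): centre of the left bay's floor (for sound cans), at 69, 62.5, 2 mm in the tray frame. Inside, the bay spans y = 1.5 to 122 mm. Two cans fit side by side: the first goes in by the mouth, then sideways behind the lip (can centre at y = 92 mm), the second stays just inside the mouth (y = 35 mm)
- right_bay (a point): centre of the right bay's floor (for leaked cans), at 69, -62.5, 2 mm in the tray frame; mirror image of the left bay, y = -122 to -1.5 mm
- left_mouth (a point): middle of the left bay's mouth, at 35, 34, 2 mm in the tray frame: an opening 66 mm wide at floor level between the divider (y = 1.5 mm) and a front lip. The lip, as high as the bay walls, closes the rest of the bay's front (x = 33.5 to 36.5, y = 67.5 to 125 mm)
- right_mouth (a point): middle of the right bay's mouth, at 35, -34, 2 mm in the tray frame; mirror image of the left one, lip from y = -125 to -67.5 mm
- can_1: one of three outwardly identical sealed motor run capacitors: upright light-grey metal can, 47 mm diameter, 85 mm high (94 mm with the thin tags on top). Origin at the centre of its underside, z up the can. Filled, it weighs 300 to 460 g; 160 to 300 g means that it has leaked (within 40 g of 300 g either bay is accepted). Nothing outside shows which it is; each bay gets one or two.
- can_2: one of three outwardly identical sealed motor run capacitors: upright light-grey metal can, 47 mm diameter, 85 mm high (94 mm with the thin tags on top). Origin at the centre of its underside, z up the can. Filled, it weighs 300 to 460 g; 160 to 300 g means that it has leaked (within 40 g of 300 g either bay is accepted). Nothing outside shows which it is; each bay gets one or two.
- can_3: one of three outwardly identical sealed motor run capacitors: upright light-grey metal can, 47 mm diameter, 85 mm high (94 mm with the thin tags on top). Origin at the centre of its underside, z up the can. Filled, it weighs 300 to 460 g; 160 to 300 g means that it has leaked (within 40 g of 300 g either bay is accepted). Nothing outside shows which it is; each bay gets one or two.
- small_can: bystander: one smaller black capacitor can, 36 mm diameter, 62 mm high (71 mm with its tags), upright on the tray among the three large ones; it is not sorted. Origin at the centre of its underside
- microscope (a point): obstacle, fixed: bench level under the middle of a stereo microscope left of the tray; it stands up to 390 mm high over about x = 0.41 to 0.66, y = -0.06 to 0.23 m (world), between the arm's start and the tray
- power_supply (a point): obstacle, fixed: bench level at the front of two bench power supplies behind the tray, 170 mm high, from y = -0.07 to -0.35 m; their knobs and posts stand out to x = 0.59 m (for y above -0.24) and x = 0.62 m (for y below it; world)
- compressor (a point): obstacle, fixed: bench level at the near flank of two black compressors right of the tray, 230 mm high, from y = -0.41 m at x = 0.50 to 0.64 and y = -0.46 m at x = 0.37 to 0.54 (world)
- contactor: bystander in the tray: small contactor, a cream block with a black top, 51 (x) x 45 (y) x 52 mm; origin at the centre of its underside
- heatsink: bystander on the bench behind the tray: finned aluminium heat sink 45 x 70 x 26 mm; origin at the centre of its underside

How it is judged (in metres and radians):
On the way:
1. one of the large cans is lifted just clear of the tray floor to weigh it (((z of can_1 in the frame of tray above 0.005 m and contact force between can_1 and tray below 0.05 N and contact force between can_1 and the fingers above 1 N) or (z of can_2 in the frame of tray above 0.005 m and contact force between can_2 and tray below 0.05 N and contact force between can_2 and the fingers above 1 N) or (z of can_3 in the frame of tray above 0.005 m and contact force between can_3 and tray below 0.05 N and contact force between can_3 and the fingers above 1 N))), for 0.2 s.
At the end, for the whole second after the job is handed in: The three large cans stand on the tray floor, upright (7 degrees), still and released, each wholly inside its bay (centre 21 mm or more behind the lip line, 18 mm or more from the divider): over 300 g left, lighter right (within 40 g of it, either); the bystanders are within 20 mm of their starts (((x of can_1 in the frame of tray between 0.056 and 0.086 m and y of can_1 in the frame of tray between 0.018 and 0.108 m and contact force between can_1 and tray above 2.55 N) or (x of can_1 in the frame of tray between 0.056 and 0.086 m and y of can_1 in the frame of tray between -0.108 and -0.018 m and contact force between can_1 and tray between 0.8 and 3.34 N)) and z of each of can_1, can_2, can_3 in the frame of tray below 0.007 m and angle between each of can_1, can_2, can_3's own z axis and vertical below 0.12 rad and linear speed of each of can_1, can_2, can_3 below 0.02 m/s and contact force between each of can_1, can_2, can_3 and the fingers below 0.05 N and ((x of can_2 in the frame of tray between 0.056 and 0.086 m and y of can_2 in the frame of tray between 0.018 and 0.108 m and contact force between can_2 and tray above 2.55 N) or (x of can_2 in the frame of tray between 0.056 and 0.086 m and y of can_2 in the frame of tray between -0.108 and -0.018 m and contact force between can_2 and tray between 0.8 and 3.34 N)) and ((x of can_3 in the frame of tray between 0.056 and 0.086 m and y of can_3 in the frame of tray between 0.018 and 0.108 m and contact force between can_3 and tray above 2.55 N) or (x of can_3 in the frame of tray between 0.056 and 0.086 m and y of can_3 in the frame of tray between -0.108 and -0.018 m and contact force between can_3 and tray between 0.8 and 3.34 N)) and distance of each of small_can, contactor, heatsink from where it was at the start of the episode below 0.02 m); the robot touches nothing.
It fails at once if the base of a large can is raised above the top of the bay walls (30 mm above the tray floor) (z of any of can_1, can_2, can_3 in the frame of tray above 0.0335 m).
It fails at once if a large can is tipped by more than 20 degrees (angle between any of can_1, can_2, can_3's own z axis and vertical above 0.35 rad).
It fails at once if the small can is tipped over, or a bystander is moved by more than 20 mm (angle between small_can's own z axis and vertical above 0.35 rad or distance of any of small_can, contactor, heatsink from where it was at the start of the episode above 0.02 m).
It also fails if it takes over 61 s, if anything falls off the work surface, if the arm or the gripper's body presses on something with over 40 N, if the wrist force passes 120 N, or if a joint passes its speed limit or range.

## Robot

A 6-joint arm with a two-finger parallel gripper is mounted at the origin on the work surface; the furniture and walls round the work are solid. World frame = base frame: x ahead of the robot, y to its left, z up, the work surface at z = 0. Lengths are in mm, angles in rad, forces in N, time in s.
With the tool pointing down it reaches from about 300 to 775 mm from the base axis. Payload 14.6 kg.
Tool frame: the origin (TCP) lies at the very end of the fingers, on their centre line; the grasp point (between the pads) lies 19 mm behind it; z points along the fingers, y is the line along which they close (so a half turn about z gives the same grasp; the last joint's range is limited). The gripper opens to 94 mm and grips with 3 to 60 N. Pads are 16 mm wide; open, the fingers measure 119 mm over their backs; the gripper's body (75 mm by 177 mm) begins 78 mm behind the grasp point.
Start: joints at [-1.224, 0.3, 1.521, -0, 1.321, -0.067], TCP at [221.142, -503.572, 182.446] pointing down, gripper open.
Joint ranges: [-3.03, 3.03], [-0.79, 2.21], [0.23, 2.52], [-1.04, 4.18], [0, 3.07], [-2.55, 2.55]. Speed limits (rad/s): [2.22, 2.22, 2.57, 3.14, 3.14, 3.14].

## Interface

Orientations are given as [roll, pitch, yaw] about the fixed x, y, z axes, in that order (R = Rz(yaw) Ry(pitch) Rx(roll)).
In Python, from cell import manip gives the robot as it stands.
- The arm moves only by the tool servo_tool, never from a script. Its argument "motion" is a list that holds one entry, the list of rows, each a list of 7 numbers: the shift along the world's x, y, z as a fraction of full scale, then the turn, a rotation vector about the world's x, y, z as a fraction of full scale, then the closure, from 0 (fully open) to 1 (shut). In form: [[[x, y, z, rx, ry, rz, gripper], ...]]. A call has 1 to 10 rows; each row is the pose to reach, as a shift and turn from the pose commanded when the call began, turning the shorter way round; what a row does not reach only later rows make up. Full scale, the value 1, is 0.5 m for a shift and pi rad for a turn. A row lasts 1/10 s, in which the tool goes at most 50 mm and 8.59 degrees, less where a joint would pass 70% of its speed; a pose out of reach is approached as far as the arm can. A call with a number of a shift or a turn outside -1 to 1 is refused whole. A call with a gripper value outside its range is refused whole. The fingers move at their own pace and stop on an object; "newtons" is the grip in N (left out, the last holds). Time passes only in rows, so rows that repeat a pose let the fingers close. It gives the time, the measured TCP pose, the force, the opening and the grip force at its end, in the units of the state.
- manip.read_state(): the state, without advancing time (a new reading comes with each control period).
- manip.camera(name): name is "scene" or "side" or "wrist"; returns a dict with "frame" (480x640x3 uint8, red, green, blue), "range_z" (480x640 float32, mm along the optical axis (not along the pixel's ray), 0 where there is no reading), "vfov" (degrees; the focal length in pixels is half the picture's height over the tangent of half this angle, whatever the lens; pixels are square), "cx", "cy" (the principal point, pixels), "k1" (the pictures are not rectified: a ray, as slopes to the right and down, at radius r is drawn at 1 + k1 r^2 times it, then the intrinsics apply), "cam_to_world" (4x4, takes a point from camera to world coordinates). Camera axes: x right, y down, z forward; pixel columns grow to the right and rows downward; lengths in mm; the calibration is good to about 2 mm. A picture is of the moment at which its call begins.
- manip.sign_off(): hands the job in; it is judged then, once.
The state is a dict: "clock": time; "joints": joint angles; "qd": joint speeds; "effort": joint torques, N m; "eef_pos": TCP position; "eef_rot": TCP orientation; "wrist_force": force on the tool from outside, world axes, zero at the start; "moment": the same for the moment, N m; "finger_gap": finger opening in mm; "finger_force": force on a finger pad.
Only numpy, scipy, OpenCV 4.12 (cv2) and the standard library are available. Lean on these libraries where they do the work, as an engineer would, in place of code of your own. Each camera call takes 0.05 s, during which the arm holds its last target. There are 200 camera calls.

## Working session

There is one attempt and no reset: what is moved stays moved. The work goes in short steps, Python scripts to look and compute and a tool call to move; the robot and the scene stay as the last step left them, time stands still between calls to the robot, and variables do not carry over. Pictures are saved under pics/ and viewed, at most 10 in all, crops included, and the job is handed in when it is done.

Besides the shell and the picture viewer there is one more tool, called after "Emit:" as a command line: name --argument value ..., lists and objects as JSON in quotes. servo_tool: Moves the arm, as the interface text tells. Its arguments: {"type":"object","properties":{"motion":{"type":"array"},"newtons":{"type":"number"}},"required":["motion"]}

```bash
mkdir -p pics; ls; cat > h.py <<'E'
import numpy as np, cv2
from cell import manip
def K(c):
    f=240/np.tan(np.radians(c["vfov"])/2); return f
def cloud(c):
    f=K(c); v,u=np.mgrid[0:480,0:640].astype(float)
    Km=np.array([[f,0,c["cx"]],[0,f,c["cy"]],[0,0,1.]])
    p=cv2.undistortPoints(np.stack([u.ravel(),v.ravel()],1)[:,None],Km,np.array([c["k1"],0,0,0.]))[:,0]
    z=c["range_z"].ravel().astype(float)
    P=np.c_[p*z[:,None],z,np.ones(z.size)]@np.array(c["cam_to_world"]).T
    P=P[:,:3]; P[z==0]=np.nan
    return P.reshape(480,640,3)
def shot(n,tag):
    c=manip.camera(n); cv2.imwrite(f"pics/{tag}.png",c["frame"][:,:,::-1]); return c
E
python3 - <<'E'
from h import *
import pickle
for n in("scene","side","wrist"):
    c=shot(n,n+"0"); pickle.dump(c,open(n+".pkl","wb"))
    print(n,np.round(np.array(c["cam_to_world"]),2).tolist(),c["vfov"],c["k1"])
print(manip.read_state())
E
```

```text
pics
scene [[0.76, -0.28, 0.58, -84.09], [-0.65, -0.36, 0.67, -879.74], [0.02, -0.89, -0.46, 493.36], [0.0, 0.0, 0.0, 1.0]] 53.13151040155541 0.03474654508018673
side [[-0.47, 0.69, -0.54, 900.78], [0.88, 0.38, -0.29, 20.95], [0.01, -0.61, -0.79, 699.42], [0.0, 0.0, 0.0, 1.0]] 52.87813480524856 -0.07127817849306373
wrist [[0.4, -0.89, -0.22, 285.03], [-0.92, -0.39, -0.1, -474.73], [-0.0, 0.24, -0.97, 385.45], [0.0, 0.0, 0.0, 1.0]] 67.67392380454815 -0.06739146629512245
{'clock': 0.15, 'joints': array([-1.22362071e+00,  3.00315253e-01,  1.52143347e+00, -3.38403250e-06,
        1.32067029e+00, -6.65951770e-02]), 'qd': array([ 6.19930005e-04, -1.69183849e-04, -6.90795186e-04, -5.31311505e-04,
       -8.42275993e-06,  1.96055406e-03]), 'effort': array([ 8.60809505e-04, -5.31957185e+01, -3.52819562e+01,  7.07938825e-02,
        2.36034254e-02, -1.02579618e-04]), 'eef_pos': array([ 221.06301162, -503.38916459,  182.03426836]), 'eef_rot': array([-3.14076791e+00, -5.17200250e-05,  4.13771614e-01]), 'wrist_force': array([ 0.73118251, -0.36244822,  0.28281663]), 'moment': array([-0.00452316, -0.05162052,  0.03459799]), 'finger_force': 0.0, 'finger_gap': 94.2484622742849}
```

View pics/scene0.png

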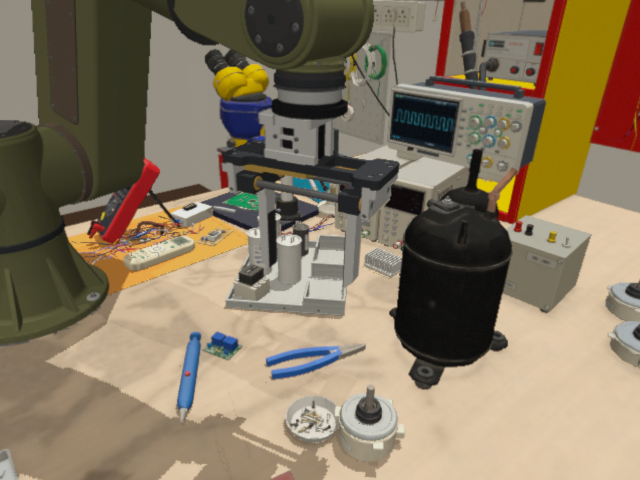

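View pics/side0.png

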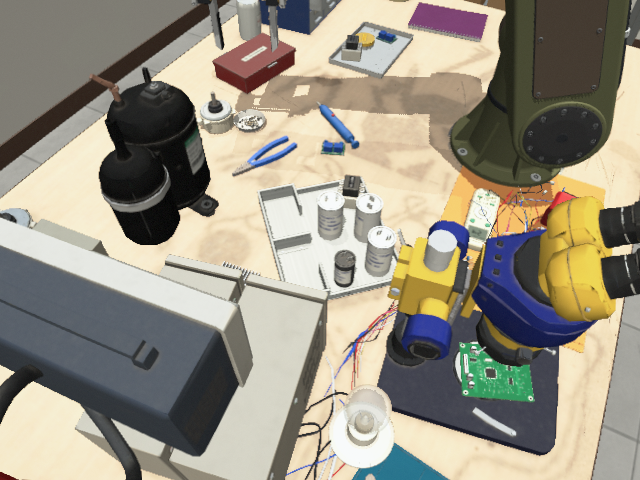

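The side view shows the three grey cans at (330,215), (368,217) and (380,250), the black can at (345,268), the contactor at (352,186), and the bays to the left around (285,210) and (310,255).

```bash
cat > m.py <<'E'
from h import *
import sys
def topview(P,F,x0=280,x1=680,y0=-420,y1=0,s=1.4,zmin=-5,zmax=130):
    W=int((y1-y0)*s);H=int((x1-x0)*s)
    im=np.zeros((H,W),float); col=np.zeros((H,W,3),np.uint8)
    m=np.isfinite(P[...,0])&(P[...,2]<zmax)&(P[...,2]>zmin)
    u=((y1-P[...,1])*s); v=((x1-P[...,0])*s)
    m&=(u>=0)&(u<W)&(v>=0)&(v<H)
    o=np.argsort(P[m][:,2]); uu=u[m].astype(int)[o]; vv=v[m].astype(int)[o]
    im[vv,uu]=P[m][o,2]; col[vv,uu]=F[m][o][:,::-1]
    return im,col
E
python3 - <<'E'
from m import *
import pickle
c=pickle.load(open("side.pkl","rb")); P=cloud(c)
for (u,v) in [(330,197),(368,200),(380,234),(344,256),(352,180)]:
    box=P[v-14:v+15,u-18:u+19].reshape(-1,3)
    box=box[np.isfinite(box[:,0])]
    # top: flat level
    for lo,hi in[(80,96),(58,72),(45,62)]:
        q=box[(box[:,2]>lo)&(box[:,2]<hi)]
        if len(q)>40: print((u,v),lo,len(q),np.round((q[:,:2].max(0)+q[:,:2].min(0))/2),np.round(np.ptp(q[:,:2],axis=0)),np.median(q[:,2]).round(1))
im,col=topview(P,c["frame"])
h=cv2.applyColorMap((np.clip(im,0,100)*2.5).astype(np.uint8),cv2.COLORMAP_JET)
h[im==0]=0
h=cv2.resize(np.hstack([h[:,180:],col[:,180:]]),None,fx=.98,fy=.98)
print(h.shape)
cv2.imwrite("pics/top.png",h[:600,:800])
E
```

```text
(330, 197) 80 460 [ 397. -229.] [47. 46.] 85.2
(330, 197) 45 58 [ 325. -235.] [20. 15.] 52.7
(368, 200) 80 481 [ 372. -170.] [49. 46.] 85.3
(368, 200) 45 60 [ 322. -219.] [16. 15.] 52.6
(380, 234) 80 543 [ 429. -120.] [48. 46.] 85.3
(380, 234) 58 59 [ 413. -134.] [72. 72.] 63.0
(380, 234) 45 107 [ 404. -155.] [73. 31.] 53.1
(344, 256) 58 320 [ 480. -159.] [36. 35.] 62.7
(344, 256) 45 173 [ 480. -160.] [34. 34.] 60.3
(352, 180) 45 280 [ 312. -231.] [45. 39.] 53.5
(549, 800, 3)
```

View pics/top.png

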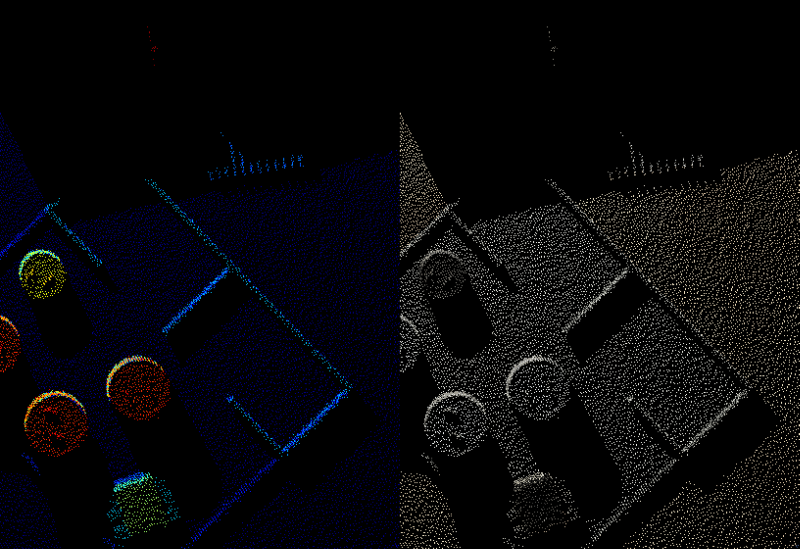

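The top view shows the tray turned about -46°, with the back wall from (148,180) to (347,388), the divider at (195,300), the right lip at (255,425) and the left lip at (75,235). I'll fit the pose and convert the cans to the tray frame.

```bash
cat >> h.py <<'E'
def tw(p,T):  # tray->world xy
    a=T[2]; R=np.array([[np.cos(a),-np.sin(a)],[np.sin(a),np.cos(a)]]); return np.atleast_2d(p)@R.T+T[:2]
def wt(p,T):
    a=T[2]; R=np.array([[np.cos(a),-np.sin(a)],[np.sin(a),np.cos(a)]]); return (np.atleast_2d(p)-T[:2])@R
E
python3 - <<'E'
from h import *
import pickle
from scipy.optimize import least_squares
def segd(q,a,b):
    a,b=np.array(a,float),np.array(b,float);d=b-a;t=np.clip((q-a)@d/(d@d),0,1)
    return np.linalg.norm(q-a-t[:,None]*d,axis=1)
S=[((103.5,-125),(103.5,125)),((35,0),(103.5,0)),((35,-67.5),(35,-125)),((35,67.5),(35,125)),((35,-123.5),(103.5,-123.5)),((35,123.5),(103.5,123.5))]
for n in("side","scene"):
    c=pickle.load(open(n+".pkl","rb")); P=cloud(c).reshape(-1,3); P=P[np.isfinite(P[:,0])]
    T0=np.array([415,-219,-.808])
    t=wt(P[:,:2],T0)
    fl=P[(abs(t)<[90,110]).all(1)&(P[:,2]<12)]; print(n,"floor z",np.median(fl[:,2]),len(fl))
    Q=P[(P[:,2]>29.5)&(P[:,2]<35)]; t=wt(Q[:,:2],T0)
    k=(np.min([segd(t,*s) for s in S],axis=0)<9); Q=Q[k]
    f=lambda T: np.min([segd(wt(Q[:,:2],T),*s) for s in S],axis=0)
    r=least_squares(f,T0,loss="soft_l1",x_scale=[1,1,.01]); print(len(Q),r.x.round(3),np.median(f(r.x)))
    if n=="side": T=r.x
np.save("T.npy",T)
objs=dict(A=(397,-229),B=(372,-170),C=(429,-120),small=(480,-159),cont=(318,-225))
for k,v in objs.items(): print(k,v,wt(v,T).round(0))
for p in [(71,92),(71,35),(71,-35),(71,-92),(35,34),(35,-34),(-105,125),(105,125),(-105,-125)]: print(p,tw(p,T).round(0))
# contactor extent, microscope nearby points
c=pickle.load(open("side.pkl","rb")); P=cloud(c).reshape(-1,3)
q=P[(P[:,2]>44)&(P[:,2]<58)&(P[:,0]<350)&(P[:,0]>270)&(abs(P[:,1]+225)<50)]; t=wt(q[:,:2],T); print("cont",np.nanpercentile(t,[2,98],axis=0).round(0))
for n in("side","scene"):
  P=cloud(pickle.load(open(n+".pkl","rb"))).reshape(-1,3)
  m=P[(P[:,2]>100)&(P[:,2]<450)&(P[:,0]>390)&(P[:,0]<700)&(P[:,1]>-90)&(P[:,1]<100)]
  for zl in range(100,450,50):
    w=m[(m[:,2]>zl)&(m[:,2]<=zl+50)]
    if len(w)>20: print(n,zl,len(w),"minx",np.percentile(w[:,0],1).round(0),"miny",np.percentile(w[:,1],1).round(0),"ang min",(np.percentile(np.arctan2(w[:,1],w[:,0]),1)).round(3))
E
```

```text
side floor z 1.9568091650468205 5230
561 [ 414.485 -223.402   -0.802] 1.1630423214583487
scene floor z 3.2074288371315447 2493
341 [ 413.141 -226.16    -0.804] 1.1525566184361864
A (397, -229) [[ -8. -16.]]
B (372, -170) [[-68.   7.]]
C (429, -120) [[-64.  82.]]
small (480, -159) [[-1. 92.]]
cont (318, -225) [[-66. -70.]]
(71, 92) [[ 530. -210.]]
(71, 35) [[ 489. -250.]]
(71, -35) [[ 439. -299.]]
(71, -92) [[ 398. -338.]]
(35, 34) [[ 463. -225.]]
(35, -34) [[ 414. -272.]]
(-105, 125) [[431. -61.]]
(105, 125) [[ 577. -212.]]
(-105, -125) [[ 252. -235.]]
cont [[-83. -98.]
 [-47. -58.]]
side 100 1297 minx 533.0 miny -45.0 ang min -0.065
side 150 1426 minx 488.0 miny -52.0 ang min -0.088
side 200 7232 minx 468.0 miny -62.0 ang min -0.117
side 250 5784 minx 486.0 miny -26.0 ang min -0.047
side 300 1999 minx 481.0 miny 80.0 ang min 0.156
scene 100 100 minx 539.0 miny -34.0 ang min -0.062
scene 150 141 minx 469.0 miny 66.0 ang min 0.13
scene 200 722 minx 465.0 miny -25.0 ang min -0.053
scene 250 1019 minx 467.0 miny 28.0 ang min 0.054
scene 300 861 minx 464.0 miny 78.0 ang min 0.152
```

Emit:
servo_tool --motion '[[[0.352,0.548,0,0,0,-0.265,0],[0.352,0.548,0,0,0,-0.265,0],[0.352,0.548,0,0,0,-0.265,0],[0.352,0.548,0,0,0,-0.265,0],[0.352,0.548,0,0,0,-0.265,0],[0.352,0.548,0,0,0,-0.265,0],[0.352,0.548,0,0,0,-0.265,0],[0.352,0.548,0,0,0,-0.265,0],[0.352,0.548,0,0,0,-0.265,0]]]'

```text
clock: 1.05
eef_pos: [397.5, -228.8, 182.4]
eef_rot: [3.142, 0.0, -0.416]
wrist_force: [-0.7, -1.0, 0.2]
finger_gap: 94.1
finger_force: 0.0
```

```bash
python3 - <<'E'
from h import *
import pickle
c=shot("wrist","w1"); pickle.dump(c,open("w1.pkl","wb"))
P=cloud(c); Q=P.reshape(-1,3); T=np.load("T.npy")
for n,x,y in [("A",397,-229),("B",372,-170),("C",429,-120)]:
    q=Q[(Q[:,2]>81)&(Q[:,2]<90)&(np.hypot(Q[:,0]-x,Q[:,1]-y)<29)]
    if len(q)>50: print(n,len(q),((q.max(0)+q.min(0))/2).round(1),np.ptp(q,axis=0).round(1),cv2.minEnclosingCircle(q[:,:2].astype(np.float32)))
s=manip.read_state(); print(s["eef_pos"].round(1),s["eef_rot"].round(3),s["joints"].round(2),s["wrist_force"],s["clock"])
print(np.nanmin(Q,axis=0),np.nanmax(Q,axis=0))
E
```

```text
A 2213 [ 395.9 -229.2   87. ] [46.7 46.4  5.8] ((395.8351745605469, -229.13235473632812), 23.606733322143555)
B 1960 [ 369.8 -168.    85.5] [46.5 46.2  8.8] ((369.7469177246094, -167.68438720703125), 23.566984176635742)
C 2077 [ 427.  -118.9   85.5] [46.2 47.7  8.8] ((426.6212463378906, -118.86927795410156), 23.91156005859375)
[ 397.  -229.7  182.3] [ 3.141  0.    -0.418] [-0.6   0.1   1.77 -0.    1.28  1.38] [ 0.24895701 -0.34741989 -0.3735946 ] 1.1
[  53.4173215  -594.80412025   -2.40713936] [734.94229126 155.57166709 346.31416196]
```

View pics/w1.png

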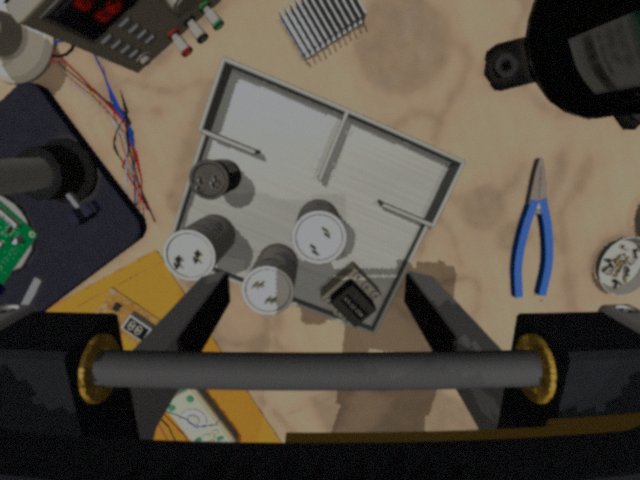

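The wrist view shows the whole tray (corners at about (225,60), (462,160) and (372,328)) and cans at (190,255), (268,285) and (320,237). The fit will be repeated from this view, and the posts at (200,30) located.

```bash
python3 - <<'E'
from h import *
import pickle
from scipy.optimize import least_squares
def segd(q,a,b):
    a,b=np.array(a,float),np.array(b,float);d=b-a;t=np.clip((q-a)@d/(d@d),0,1)
    return np.linalg.norm(q-a-t[:,None]*d,axis=1)
S=[((103.5,-125),(103.5,125)),((35,0),(103.5,0)),((35,-67.5),(35,-125)),((35,67.5),(35,125)),((35,-123.5),(103.5,-123.5)),((35,123.5),(103.5,123.5))]
P=cloud(pickle.load(open("w1.pkl","rb"))).reshape(-1,3); P=P[np.isfinite(P[:,0])]
T0=np.load("T.npy")
t=wt(P[:,:2],T0); print("floor",np.median(P[(abs(t)<[90,110]).all(1)&(P[:,2]<12),2]))
Q=P[(P[:,2]>28.5)&(P[:,2]<36)]; t=wt(Q[:,:2],T0); Q=Q[np.min([segd(t,*s) for s in S],axis=0)<8]
f=lambda T: np.min([segd(wt(Q[:,:2],T),*s) for s in S],axis=0)
T=least_squares(f,T0,loss="soft_l1",x_scale=[1,1,.01]).x; print(len(Q),T.round(3),np.median(f(T)))
np.save("T.npy",T)
for k,v in dict(A=(395.8,-229.1),B=(369.7,-167.7),C=(426.6,-118.9)).items(): print(k,wt(v,T).round(0))
q=P[(P[:,2]>56)&(P[:,2]<72)&(np.hypot(P[:,0]-480,P[:,1]+159)<25)]; print("small",wt((q.max(0)+q.min(0))[:2]/2,T).round(0))
q=P[(P[:,2]>45)&(P[:,2]<60)&(np.hypot(P[:,0]-318,P[:,1]+225)<45)]; print("cont",np.percentile(wt(q[:,:2],T),[1,99],axis=0).round(0))
for p in [(69,92),(69,35),(69,-35),(69,-92),(20,35),(20,-35)]: print(p,tw(p,T).round(0))
m=P[(P[:,0]>540)&(P[:,1]<-60)&(P[:,1]>-300)&(P[:,2]>40)]
for y in range(-300,-60,20):
    w=m[(m[:,1]>=y)&(m[:,1]<y+20)]
    if len(w)>10: print(y,np.percentile(w[:,0],1).round(),np.percentile(w[:,2],[2,98]).round())
E
```

```text
floor 3.301585520012935
2964 [ 412.939 -223.659   -0.803] 1.183367405994574
A [[ -8. -16.]]
B [[-70.   8.]]
C [[-66.  83.]]
small [[-1. 92.]]
cont [[-86. -99.]
 [-48. -57.]]
(69, 92) [[ 527. -209.]]
(69, 35) [[ 486. -249.]]
(69, -35) [[ 436. -298.]]
(69, -92) [[ 395. -337.]]
(20, 35) [[ 452. -214.]]
(20, -35) [[ 402. -262.]]
-220 604.0 [71. 93.]
-200 606.0 [ 41. 102.]
-180 609.0 [ 43. 137.]
-160 604.0 [ 47. 166.]
-140 604.0 [ 46. 168.]
```

Emit:
servo_tool --motion '[[[-0.002,0,-0.2,0,0,0,0],[-0.002,0,-0.2,0,0,0,0],[-0.002,0,-0.268,0,0,0,0],[-0.002,0,-0.268,0,0,0,0],[-0.002,0,-0.268,0,0,0,0],[-0.002,0,-0.268,0,0,0,0.8],[-0.002,0,-0.268,0,0,0,0.8],[-0.002,0,-0.268,0,0,0,0.8],[-0.002,0,-0.268,0,0,0,0.8],[-0.002,0,-0.268,0,0,0,0.8]]]' --newtons 25

```text
clock: 2.1
eef_pos: [396.3, -229.6, 48.8]
eef_rot: [3.142, -0.001, -0.419]
wrist_force: [1.0, -0.4, 0.0]
finger_gap: 57.2
finger_force: 0.0
```

Emit:
servo_tool --motion '[[[0,0,0,0,0,0,0.8],[0,0,0,0,0,0,0.8],[0,0,0,0,0,0,0.8],[0,0,0.008,0,0,0,0.8],[0,0,0.016,0,0,0,0.8],[0,0,0.016,0,0,0,0.8],[0,0,0.016,0,0,0,0.8],[0,0,0.016,0,0,0,0.8]]]'

```text
clock: 2.9
eef_pos: [396.1, -229.5, 56.4]
eef_rot: [-3.142, 0.0, -0.419]
wrist_force: [0.2, 0.9, -2.5]
finger_gap: 46.1
finger_force: 25.0
```

Emit:
servo_tool --motion '[[[0,0,0,0,0,0,0.8]]]'

```text
clock: 3.0
eef_pos: [396.1, -229.5, 56.3]
eef_rot: [-3.142, 0.0, -0.419]
wrist_force: [-0.2, 1.1, -1.2]
finger_gap: 45.6
finger_force: 25.0
```

Emit:
servo_tool --motion '[[[0,0,0,0,0,0,0.8]]]'

```text
clock: 3.1
eef_pos: [396.1, -229.5, 56.4]
eef_rot: [-3.142, 0.0, -0.419]
wrist_force: [0.9, 0.2, -2.0]
finger_gap: 45.7
finger_force: 25.0
```

Emit:
servo_tool --motion '[[[0,0,0,0,0,0,0.8]]]'

```text
clock: 3.2
eef_pos: [396.1, -229.5, 56.4]
eef_rot: [-3.142, 0.0, -0.419]
wrist_force: [1.1, -0.6, -1.8]
finger_gap: 45.5
finger_force: 25.0
```

Emit:
servo_tool --motion '[[[0,0,0,0,0,0,0.8]]]'

```text
clock: 3.3
eef_pos: [396.1, -229.6, 56.4]
eef_rot: [-3.142, 0.0, -0.419]
wrist_force: [0.1, -0.2, -1.2]
finger_gap: 45.4
finger_force: 25.0
```

```bash
python3 - <<'E'
from h import *
F=[]
for i in range(5):
    c=manip.camera("side"); F.append(manip.read_state()["wrist_force"])
Q=cloud(c).reshape(-1,3)
q=Q[(Q[:,2]>75)&(Q[:,2]<115)&(np.hypot(Q[:,0]-396,Q[:,1]+229)<22)]; print(np.percentile(q[:,2],[10,30,50,70]),len(q))
print(np.mean(F,0),np.std(F,0)); T=np.load("T.npy")
for p in [(-5,-35),(20,-35),(69,-35),(69,-92)]: print(p,tw(p,T).round(1))
E
```

```text
[91.19569312 92.34603851 93.0578175  93.76839636] 303
[-0.04535361  0.19772388 -1.42375074] [0.38425518 0.60377353 0.2530825 ]
(-5, -35) [[ 384.3 -244.4]]
(20, -35) [[ 401.7 -262.4]]
(69, -35) [[ 435.7 -297.6]]
(69, -92) [[ 394.7 -337.2]]
```

Emit:
servo_tool --motion '[[[-0.024,-0.03,0,0,0,0,0.8],[-0.024,-0.03,0,0,0,0,0.8],[0.01,-0.065,0,0,0,0,0.8],[0.044,-0.1,0,0,0,0,0.8],[0.079,-0.136,0,0,0,0,0.8],[0.079,-0.136,0,0,0,0,0.8],[0.052,-0.162,0,0,0,0,0.8],[0.024,-0.188,0,0,0,0,0.8],[-0.003,-0.215,0,0,0,0,0.8],[-0.003,-0.215,0,0,0,0,0.8]]]'

```text
clock: 4.55
eef_pos: [393.5, -337.4, 56.4]
eef_rot: [-3.142, 0.0, -0.421]
wrist_force: [-0.1, 0.4, -1.3]
finger_gap: 45.7
finger_force: 25.0
```

Emit:
servo_tool --motion '[[[0,0,-0.008,0,0,0,0.8],[0,0,-0.015,0,0,0,0.8],[0,0,-0.015,0,0,0,0.8],[0,0,-0.015,0,0,0,0.2],[0,0,-0.015,0,0,0,0.2],[0,0,-0.015,0,0,0,0.2],[0,0,-0.015,0,0,0,0.2]]]'

```text
clock: 5.25
eef_pos: [394.7, -337.1, 49.0]
eef_rot: [3.142, -0.0, -0.419]
wrist_force: [-0.7, -0.9, 0.3]
finger_gap: 73.2
finger_force: 0.0
```

Emit:
servo_tool --motion '[[[0,0,0.08,0,0,0,0.2],[0,0,0.14,0,0,0,0],[0,0,0.14,0,0,0,0],[-0.05,0.339,0.14,0,0,0.133,0],[-0.05,0.339,0.14,0,0,0.133,0],[-0.05,0.339,0.14,0,0,0.133,0],[-0.05,0.339,0.14,0,0,0.133,0],[-0.05,0.339,0.14,0,0,0.133,0],[-0.05,0.339,0.14,0,0,0.133,0]]]'

```text
clock: 6.15
eef_pos: [369.8, -167.7, 118.8]
eef_rot: [3.141, -0.0, -0.0]
wrist_force: [-0.2, 0.2, 0.2]
finger_gap: 93.7
finger_force: 0.0
```

```bash
python3 - <<'E'
from h import *
c=manip.camera("side"); c2=manip.camera("wrist"); T=np.load("T.npy")
for n,cc in(("side",c),("wrist",c2)):
  Q=cloud(cc).reshape(-1,3)
  for k,x,y in [("A",395,-337),("B",370,-168),("C",427,-119)]:
    q=Q[(Q[:,2]>79)&(Q[:,2]<90)&(np.hypot(Q[:,0]-x,Q[:,1]-y)<29)]
    if len(q)>50:
        m,r=cv2.minEnclosingCircle(q[:,:2].astype(np.float32)); print(n,k,len(q),np.round(m,1),round(r,1),wt(m,T).round(0),np.median(q[:,2]))
s=manip.read_state(); print(s["eef_pos"].round(1),s["eef_rot"].round(3))
E
```

```text
side A 435 [ 394.9 -335.9] 24.6 [[ 68. -91.]] 85.35958272523749
side B 469 [ 371.  -169.6] 24.4 [[-68.   7.]] 85.08061854538869
side C 547 [ 428.6 -119.6] 24.3 [[-64.  84.]] 85.21544115684344
wrist A 3431 [ 394.6 -335.7] 24.0 [[ 68. -91.]] 86.56108990965882
wrist B 3420 [ 369.4 -167.5] 23.6 [[-71.   8.]] 86.61794739735173
wrist C 3979 [ 427.2 -118.8] 23.8 [[-65.  83.]] 86.6453615481118
[ 369.7 -168.3  118.7] [-3.142e+00  0.000e+00 -2.000e-03]
```

A stands well at (68, -91). Next, B.

Emit:
servo_tool --motion '[[[0,0,-0.08,0,0,0,0],[0,0,-0.14,0,0,0,0.2],[0,0,-0.14,0,0,0,0.8],[0,0,-0.14,0,0,0,0.8],[0,0,-0.14,0,0,0,0.8],[0,0,-0.14,0,0,0,0.8],[0,0,-0.14,0,0,0,0.8],[0,0,-0.14,0,0,0,0.8],[0,0,-0.14,0,0,0,0.8],[0,0,-0.14,0,0,0,0.8]]]'

```text
clock: 7.25
eef_pos: [370.2, -168.0, 49.6]
eef_rot: [3.141, -0.001, -0.001]
wrist_force: [0.0, -1.8, 7.3]
finger_gap: 45.4
finger_force: 25.0
```

Emit:
servo_tool --motion '[[[0,0,0,0,0,0,0.8],[0,0,0.008,0,0,0,0.8],[0,0,0.016,0,0,0,0.8],[0,0,0.016,0,0,0,0.8],[0,0,0.016,0,0,0,0.8]]]'

```text
clock: 7.75
eef_pos: [369.6, -167.5, 56.9]
eef_rot: [-3.141, 0.0, -0.001]
wrist_force: [-0.4, 0.1, -2.4]
finger_gap: 45.5
finger_force: 25.0
```

```bash
cat > wgh.py <<'E'
from h import *
import sys
F=[]
x,y=map(float,sys.argv[1:3])
for i in range(10):
    c=manip.camera("side"); F.append(manip.read_state()["wrist_force"][2])
Q=cloud(c).reshape(-1,3)
q=Q[(Q[:,2]>75)&(Q[:,2]<115)&(np.hypot(Q[:,0]-x,Q[:,1]-y)<22)]; print(np.percentile(q[:,2],[10,30,50,70]) if len(q) else "none",len(q))
s=manip.read_state();print(np.mean(F),np.std(F),s["eef_pos"],s["clock"])
E
python3 wgh.py 370 -168
```

```text
[86.62530868 91.49985515 92.3895304  93.42397415] 423
-2.781132449911138 0.5044011517478055 [ 369.61177243 -167.56906765   56.90552742] 8.25
```

Emit:
servo_tool --motion '[[[0.01,-0.05,0,0,0,0.03,0.8],[0.02,-0.1,0,0,0,0.06,0.8],[0.029,-0.154,0,0,0,0.1,0.8],[0.029,-0.154,0,0,0,0.133,0.8],[0.064,-0.19,0,0,0,0.133,0.8],[0.098,-0.225,0,0,0,0.133,0.8],[0.132,-0.26,0,0,0,0.133,0.8],[0.132,-0.26,0,0,0,0.133,0.8],[0.132,-0.26,0,0,0,0.133,0.8]]]'

```text
clock: 9.15
eef_pos: [435.2, -297.3, 56.4]
eef_rot: [-3.14, 0.001, 0.417]
wrist_force: [-0.7, -0.1, -2.5]
finger_gap: 45.6
finger_force: 25.0
```

```bash
python3 wgh.py 435.7 -297.6
```

```text
[90.10918631 91.92039438 92.81809928 93.67511838] 420
-2.75448404124677 0.49041598877560894 [ 435.59930236 -297.49861119   57.02616511] 9.65
```

Emit:
servo_tool --motion '[[[0,0,-0.008,0,0,0,0.8],[0,0,-0.015,0,0,0,0.8],[0,0,-0.015,0,0,0,0.8],[0,0,-0.015,0,0,0,0.25],[0,0,-0.015,0,0,0,0.25],[0,0,-0.015,0,0,0,0.25],[0,0,-0.015,0,0,0,0.25],[0,0,0.06,0,0,0,0.25],[0,0,0.12,0,0,0,0.2],[0,0,0.12,0,0,0,0.2]]]'

```text
clock: 10.65
eef_pos: [437.1, -298.7, 120.8]
eef_rot: [3.136, -0.003, 0.417]
wrist_force: [1.1, 0.6, -1.0]
finger_gap: 74.9
finger_force: 0.0
```

Emit:
servo_tool --motion '[[[-0.01,0.05,0,0,0,0.367,0.2],[-0.01,0.08,0,0,0,0.367,0.2],[-0.01,0.1,0,0,0,0.367,0.2],[-0.01,0.15,0,0,0,0.367,0.2],[-0.017,0.2,0,0,0,0.367,0.2],[-0.017,0.25,0,0,0,0.367,0.2],[-0.017,0.3,0,0,0,0.367,0.2],[-0.017,0.357,0,0,0,0.367,0.2],[-0.017,0.357,0,0,0,0.367,0.2],[-0.017,0.357,0,0,0,0.367,0.2]]]'

```text
clock: 11.65
eef_pos: [427.1, -118.9, 116.6]
eef_rot: [-3.141, -0.0, 1.57]
wrist_force: [-0.2, -0.5, 0.2]
finger_gap: 75.2
finger_force: 0.0
```

```bash
python3 - <<'E'
from h import *
c=shot("side","s2"); c2=manip.camera("scene"); T=np.load("T.npy")
for n,cc in(("side",c),("scene",c2)):
  Q=cloud(cc).reshape(-1,3)
  for k,x,y in [("A",395,-336),("B",435,-297),("C",427,-119)]:
    q=Q[(Q[:,2]>79)&(Q[:,2]<90)&(np.hypot(Q[:,0]-x,Q[:,1]-y)<27)]
    if len(q)>50:
        m,r=cv2.minEnclosingCircle(q[:,:2].astype(np.float32)); print(n,k,len(q),np.round(m,1),round(r,1),wt(m,T).round(0),np.median(q[:,2]))
s=manip.read_state(); print(s["eef_pos"].round(1),s["eef_rot"].round(3),s["joints"].round(2),s["clock"])
for p in [(-66,83),(-66,34),(0,34),(69,36)]: print(p,tw(p,T).round(1))
E
```

```text
side A 437 [ 395.3 -336.9] 24.4 [[ 69. -91.]] 85.43744536195618
side B 456 [ 436.2 -297.2] 24.3 [[ 69. -34.]] 85.32762232653647
side C 462 [ 428.2 -120. ] 24.2 [[-64.  83.]] 85.08692454602271
scene A 362 [ 395.9 -337.3] 25.5 [[ 70. -91.]] 86.0527657941158
scene B 286 [ 436.4 -300.4] 24.6 [[ 71. -36.]] 86.08112727329191
scene C 218 [ 428.3 -120.8] 25.9 [[-63.  82.]] 86.14031163457227
[ 427.1 -119.7  116.7] [-3.141  0.     1.568] [-0.36  0.13  1.89 -0.    1.12 -0.35] 11.75
(-66, 83) [[ 426.8 -118.5]]
(-66, 34) [[ 391.5 -152.6]]
(0, 34) [[ 437.4 -200. ]]
(69, 36) [[ 486.8 -248.3]]
```

View pics/s2.png

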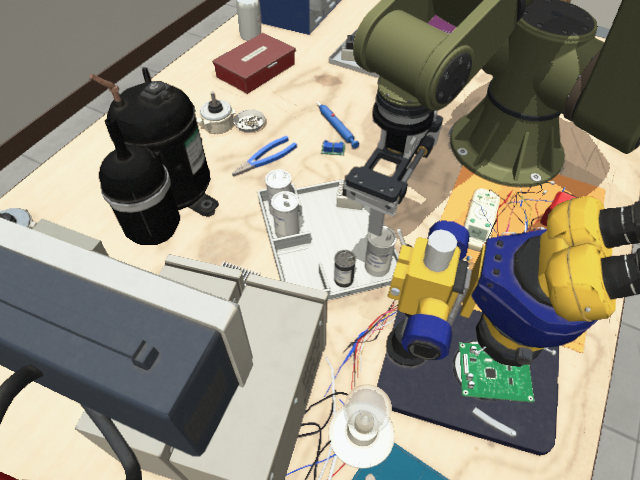

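The view shows A and B in the right bay at (280,185) and (286,212), and the gripper over C at (380,250), clear of the microscope.

Emit:
servo_tool --motion '[[[0,0,-0.07,0,0,0,0.2],[0,0,-0.134,0,0,0,0.2],[0,0,-0.134,0,0,0,0.2],[0,0,-0.134,0,0,0,0.8],[0,0,-0.134,0,0,0,0.8],[0,0,-0.134,0,0,0,0.8],[0,0,-0.134,0,0,0,0.8],[0,0,-0.134,0,0,0,0.8],[0,0,-0.134,0,0,0,0.8],[0,0,-0.134,0,0,0,0.8]]]'

```text
clock: 12.75
eef_pos: [427.6, -119.3, 50.8]
eef_rot: [3.14, 0.001, 1.57]
wrist_force: [-1.0, 0.0, 7.9]
finger_gap: 45.5
finger_force: 25.0
```

Emit:
servo_tool --motion '[[[0,0,0,0,0,0,0.8],[0,0,0.008,0,0,0,0.8],[0,0,0.016,0,0,0,0.8],[0,0,0.016,0,0,0,0.8],[0,0,0.016,0,0,0,0.8]]]'

```text
clock: 13.25
eef_pos: [427.1, -119.0, 57.9]
eef_rot: [-3.141, -0.0, 1.57]
wrist_force: [-0.8, 0.8, -5.1]
finger_gap: 45.9
finger_force: 25.0
```

```bash
python3 wgh.py 427 -119
```

```text
[77.73834184 89.31188331 92.01698878 93.04076106] 117
-4.602744562220391 0.4865987772054726 [ 427.14658732 -119.0530161    57.9116547 ] 13.75
```

Emit:
servo_tool --motion '[[[-0.037,-0.035,0,0,0,0,0.8],[-0.074,-0.07,0,0,0,0,0.8],[-0.074,-0.07,0,0,0,-0.04,0.8],[-0.074,-0.07,0,0,0,-0.08,0.8],[-0.074,-0.07,0,0,0,-0.12,0.8],[-0.074,-0.07,0,0,0,-0.16,0.8],[-0.074,-0.07,0,0,0,-0.2,0.8],[-0.04,-0.102,0,0,0,-0.2,0.8],[-0.01,-0.133,0,0,0,-0.2,0.8],[0.02,-0.163,0,0,0,-0.2,0.8]]]'

```text
clock: 14.75
eef_pos: [437.8, -201.2, 58.0]
eef_rot: [3.141, -0.0, 0.942]
wrist_force: [-0.1, 0.2, -4.4]
finger_gap: 45.5
finger_force: 25.0
```

Emit:
servo_tool --motion '[[[0,0,0,0,0,0,0.8],[0.033,-0.032,0,0,0,0,0.8],[0.066,-0.064,0,0,0,0,0.8],[0.099,-0.096,0,0,0,0,0.8],[0.099,-0.096,0,0,0,0,0.8],[0.099,-0.096,0,0,0,0,0.8]]]'

```text
clock: 15.35
eef_pos: [486.0, -248.0, 57.4]
eef_rot: [-3.14, 0.0, 0.942]
wrist_force: [-0.0, -0.1, -4.7]
finger_gap: 45.6
finger_force: 25.0
```

Emit:
servo_tool --motion '[[[0,0,-0.008,0,0,0,0.8],[0,0,-0.015,0,0,0,0.8],[0,0,-0.015,0,0,0,0.8],[0,0,-0.015,0,0,0,0.25],[0,0,-0.015,0,0,0,0.25],[0,0,-0.015,0,0,0,0.25],[0,0,-0.015,0,0,0,0.25],[0,0,0.06,0,0,0,0.25],[0,0,0.16,0,0,0,0.2],[0,0,0.2,0,0,0,0.2]]]'

```text
clock: 16.35
eef_pos: [487.7, -249.2, 162.3]
eef_rot: [3.136, -0.0, 0.942]
wrist_force: [0.4, -0.1, 0.6]
finger_gap: 75.2
finger_force: 0.0
```

Emit:
servo_tool --motion '[[[-0.1,-0.1,0.03,0,0,0,0.2],[-0.2,-0.2,0.03,0,0,0,0.2],[-0.2,-0.2,0.03,0,0,0,0.2],[-0.2,-0.2,0.03,0,0,0,0.2],[-0.2,-0.2,0.03,0,0,0,0.2]]]'

```text
clock: 16.85
eef_pos: [386.3, -348.9, 173.0]
eef_rot: [3.141, -0.0, 0.94]
wrist_force: [0.4, 0.2, -0.7]
finger_gap: 75.1
finger_force: 0.0
```

```bash
python3 - <<'E'
from h import *
c=shot("side","s3"); c2=manip.camera("scene"); T=np.load("T.npy")
for n,cc in(("side",c),("scene",c2)):
  Q=cloud(cc).reshape(-1,3)
  for k,x,y,z in [("A",395,-336,85),("B",435,-297,85),("C",486,-248,85),("small",480,-159,63)]:
    q=Q[(Q[:,2]>z-6)&(Q[:,2]<z+5)&(np.hypot(Q[:,0]-x,Q[:,1]-y)<27)]
    if len(q)>50:
        m,r=cv2.minEnclosingCircle(q[:,:2].astype(np.float32)); print(n,k,len(q),np.round(m,1),round(r,1),wt(m,T).round(0),np.median(q[:,2]))
s=manip.read_state(); print(s["eef_pos"].round(1),s["clock"],s["wrist_force"])
E
```

```text
side A 438 [ 395.1 -337.6] 25.2 [[ 70. -92.]] 85.19634305357971
side B 455 [ 436.5 -297.4] 24.4 [[ 69. -34.]] 85.29346313237136
side C 524 [ 486.  -246.8] 24.4 [[67. 36.]] 85.22479497575114
side small 303 [ 480.  -158.4] 18.7 [[-0. 94.]] 62.36794031185764
scene A 363 [ 396.3 -339.3] 25.1 [[ 72. -92.]] 86.00154423518984
scene B 286 [ 437.3 -299.3] 25.1 [[ 71. -35.]] 86.16062922182147
scene C 246 [ 485.1 -248.2] 25.2 [[68. 35.]] 85.80013567602867
scene small 131 [ 479.3 -161.5] 18.6 [[ 1. 91.]] 63.412913224385704
[ 387.2 -348.   172.8] 16.95 [ 1.68861848 -0.98657887 -0.79036049]
```

View pics/s3.png

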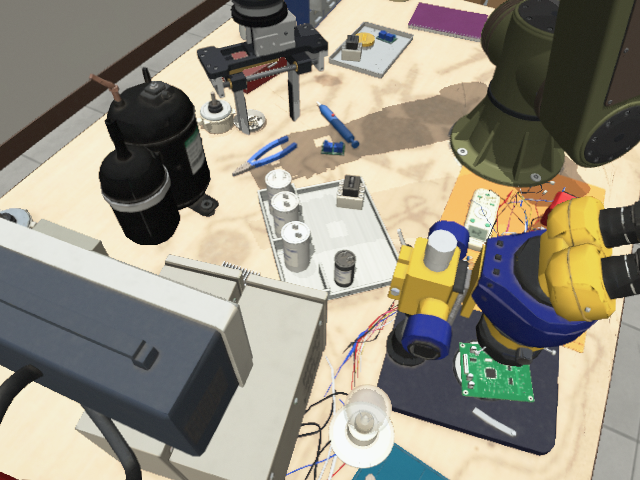

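The picture shows A and B upright in the right bay at (280,182) and (286,210), and C in the left bay at (296,250). The small can at (345,268) and the contactor at (350,190) are unmoved, and the gripper is clear of everything.

```bash
python3 -c "
from cell import manip
print(manip.sign_off())"
```

```text
the job is handed in; nothing more can be done
None
```

The job is handed in after about 17 s of the 61 s: the cans of about 160 g and 282 g stand released in the right bay, the one of about 470 g in the left, all upright; the 282 g can is within the 40 g tolerance, and the small can and contactor showed no movement (heat sink not measured, never approached).

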